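# Complete the glass jig and lift it for inspection

### The job

Take the loose rectangular glass block that matches the empty pocket of the wooden carrying jig, put it in the pocket and push down on it with the fingers until it is firmly seated with its top flush. Then grip the jig by its upright wooden handle, lift it about 10 cm straight off the pale soldering board and hold it there level and still for at least two seconds, glass in place; finish while still holding it up, without putting it down. Never tip the jig over, and leave the other things on the bench where they are.

Things in the scene. Friction and masses are not known exactly. Their poses are not given: they have to be found in the camera images.
- block_center (a point): Centre of the loose rectangular block of green glass, 46 (its x) x 32 (its y) x 22 (its z) mm, about 80 g, lying flat on the bench with z up; this point is half-way up, 11 mm over its underside. The other loose glass pieces nearby are the same glass and thickness but other shapes. Turned half round about z it is the same.
- jig: Carrying jig: loose plywood plate 220 (x) x 92 (y) x 28 (z) mm lying flat on the board, with an upright handle in the middle, an empty pocket at its +x end and a like pocket at its -x end already filled with fixed glass. 0.3 to 0.55 kg; balances at the handle once the block is in. Origin at the centre of its underside.
- jig_recess (a point): Centre of the mouth of the empty pocket, level with the plate's top; axes as the jig's: x along the plate from handle to pocket, z up. Pocket 52 (x) x 38 (y) mm, 22 mm deep, flat floor: 3 mm loose all round the block, which is flush when it stands on the floor (its centre 11 mm below this point).
- jig_grip (a point): Point in the middle of the jig's handle, 40 mm over the plate's top, 78 mm from the pocket's centre; axes as the jig's. The handle is a flat upright wooden tab, 16 mm thick along x, 50 mm wide along y, 62 mm tall (its top 22 mm over this point). With the jig on the board this point is 86 mm over the bench.
- board: Pale square soldering board fixed on the bench, 300 x 300 x 18 mm; origin at the centre of its underside. The jig lies on it.
- round_glass: Bystander: round glass disc, 50 mm across, 22 mm high, loose; origin at the centre of its underside.
- square_glass: Bystander: square glass block, 54 x 54 x 22 mm, loose; origin at the centre of its underside.
- strip_glass: Bystander: narrow glass strip, 88 x 20 x 22 mm (long along its x), loose; origin at the centre of its underside.
- spool: Bystander: spool of solder standing upright, 60 mm across, 45 mm high; origin at the centre of its underside.
- tape: Bystander: roll of copper foil tape lying flat, 90 mm across, 20 mm high; origin at the centre of its underside.
- flux: Bystander: small white bottle, 42 mm across, 100 mm high; origin at the centre of its underside.
Things that resemble listed ones, but are neither listed nor needed, are in the scene too. There is more than one size of the jig; the one meant has the size given above.

How it is judged (in metres and radians):
On the way, in this order (a step that is already met when the one before it is completed fails the run):
1. the block is pressed down by the fingers (over 2 N), flush in the empty pocket of the jig, which lies on the board (x of block_center in the frame of jig_recess between -0.005 and 0.005 m and y of block_center in the frame of jig_recess between -0.005 and 0.005 m and z of block_center in the frame of jig_recess below -0.0085 m and angle between the z axis of block_center and the z axis of jig_recess, either way round below 0.08 rad and height (world z) of jig_grip below 0.09 m and angle between jig_grip's own z axis and vertical below 0.05 rad and contact force between the fingers and block above 2 N), for 0.05 s.
2. the jig, block in place, is held up by the fingers level and still at least 60 mm clear of the board for 1.5 s (x of block_center in the frame of jig_recess between -0.005 and 0.005 m and y of block_center in the frame of jig_recess between -0.005 and 0.005 m and z of block_center in the frame of jig_recess below -0.0085 m and angle between the z axis of block_center and the z axis of jig_recess, either way round below 0.08 rad and height (world z) of jig_grip above 0.146 m and angle between jig_grip's own z axis and vertical below 0.12 rad and contact force between the fingers and jig above 1.5 N and linear speed of jig below 0.03 m/s and angular speed of jig below 0.2 rad/s), for 1.5 s.
At the end, for the whole second after the job is handed in: The fingers hold the jig with its underside at least 60 mm over the board's top, within 0.12 rad (7 degrees) of level, slower than 0.03 m/s and 0.2 rad/s, resting on nothing else, the block in its pocket within 5 mm sideways and its top no more than 2.5 mm proud, not pinched by the fingers (all of step 2 and contact force between the fingers and block below 0.5 N and contact force between jig and board below 0.2 N and contact force between jig and round_glass below 0.2 N and contact force between jig and square_glass below 0.2 N and contact force between jig and strip_glass below 0.2 N and contact force between jig and spool below 0.2 N and contact force between jig and tape below 0.2 N and contact force between jig and flux below 0.2 N); the arm keeps its last pose, push and grip.
It fails at once if the jig is tipped by more than 0.4 rad (angle between jig_grip's own z axis and vertical above 0.4 rad).
It fails at once if another glass piece, the spool, the tape or the bottle is moved more than 30 mm (distance of any of round_glass, square_glass, strip_glass, spool, tape, flux from where it was at the start of the episode above 0.03 m).
It also fails if it takes over 64 s, if anything falls off the work surface, if the arm or the gripper's body presses on something with over 40 N, if the wrist force passes 120 N, or if a joint passes its speed limit or range.

### The arm

A 6-joint arm with a two-finger parallel gripper is mounted at the origin on the work surface. World frame = base frame: x ahead of the robot, y to its left, z up, the work surface at z = 0. Lengths are in m, angles in degrees, forces in N, time in s.
With the tool pointing down it reaches from about 0.4 to 0.825 m from the base axis. Payload 7 kg.
Tool frame: the origin (TCP) lies at the very end of the fingers, on their centre line; the grasp point (between the pads) lies 19 mm behind it; z points along the fingers, y is the line along which they close (so a half turn about z gives the same grasp; the last joint's range is limited). The gripper opens to 88 mm and grips with 3 to 60 N. Pads are 19 mm wide; open, the fingers measure 130 mm over their backs; the gripper's body (78 mm by 193 mm) begins 47 mm behind the grasp point.
Start: joints at [80.564, 20.546, 0.682, 0, -70.136, -16.507], TCP at [0.295, 0.607, 0.227] pointing down, gripper open.
Joint ranges: [-176.03, 176.03], [-82.01, 121.73], [-58.28, 71.71], [-173.87, 95.51], [-174.79, -0.11], [-173.66, 173.66]. Speed limits (degrees/s): [136.94, 136.94, 172.46, 180, 180, 180].

### API

Orientations are given as [roll, pitch, yaw] about the fixed x, y, z axes, in that order (R = Rz(yaw) Ry(pitch) Rx(roll)).
In Python, from plant import ctrl gives the robot as it stands.
- The arm moves only by the tool carry_out, never from a script. Its argument "deltas" is a list that holds one entry, the list of rows, each a list of 5 numbers: the shift along the tool's x, y, z scaled (see below), then the turn about the tool's z scaled (see below), then the opening, from -1 (shut) to 1 (fully open). A call has 1 to 5 rows; each row is the pose to reach, as a shift and turn from the pose commanded when the call began, along the tool's axes at that moment, turning the shorter way round; what a row does not reach only later rows make up. The controller multiplies each number of a shift by 20 cm and each number of a turn by 2 pi rad. A row lasts 1/10 s, in which the tool goes at most 50 mm and 8.59 degrees, less where a joint would pass 70% of its speed; a pose out of reach is approached as far as the arm can. A call with a number of a shift or a turn outside -1 to 1 is refused whole. A call with a gripper value outside its range is refused whole. The fingers move at their own pace and stop on an object; the grip force is fixed at half the most. Time passes only in rows, so rows that repeat a pose let the fingers close. It gives the time, the measured TCP pose, the force, the opening and the grip force at its end, in the units of the state.
- ctrl.get_obs(): the state, without advancing time (a new reading comes with each control period).
- ctrl.snapshot(name): name is "scene" or "side" or "wrist"; returns a dict with "color" (420x560x3 uint8, red, green, blue), "camera_matrix" (3x3 intrinsics, pixels), "R" (3x3) and "t" (3): a world point X has camera coordinates R X + t. Camera axes: x right, y down, z forward; pixel columns grow to the right and rows downward; lengths in m; the calibration is good to about 2 mm. A picture is of the moment at which its call begins. There is no depth.
- ctrl.close_job(): hands the job in; it is judged then, once.
Trained networks look in a picture, given as the dict that the camera call returned (one of the last four; its "shot" number tells which), for a name from the list of things; names that differ only in an ending like _2 or _b are one class to them, and where a whole thing is asked for, a point or a joint stands for the part that bears it (a point fixed in the world has none). Each returns a list of dicts, best first, with "p" (0 to 1); they miss things now and then, are a little off and sometimes report something else, mostly with a low value. They report only what shows in the picture. A call takes as long as a camera call. They do not tell look-alikes from the thing itself.
- ctrl.search_frame(picture, name): "centre" ([column, row] in pixels, amid what is visible of it).
- ctrl.silhouettes(picture, name): "mask" (420x560 bool, what is visible of it) and "centre" ([column, row] in pixels, amid what is visible of it).
- ctrl.spot_point(picture, name): "centre" ([column, row] in pixels: a listed point, or the origin of a listed thing).
The state is a dict: "clock": time; "joint_pos": joint angles; "qvel": joint speeds; "tau": joint torques, N m; "tool_pos": TCP position; "orientation": TCP orientation; "force": force on the tool from outside, world axes, zero at the start; "moment": the same for the moment, N m; "opening": finger opening in m; "gripper_force": force on a finger pad.
Only numpy, scipy, OpenCV 4.12 (cv2) and the standard library are available. Lean on these libraries where they do the work, as an engineer would, in place of code of your own. Each camera call takes 0.05 s, during which the arm holds its last target. There are 200 camera calls.

## Working session

There is one attempt and no reset: what is moved stays moved. The work goes in short steps, Python scripts to look and compute and a tool call to move; the robot and the scene stay as the last step left them, time stands still between calls to the robot, and variables do not carry over. Pictures are saved under pics/ and viewed, at most 10 in all, crops included, and the job is handed in when it is done.

Besides the shell and the picture viewer there is one more tool, called after "Emit:" in YAML: its name, and indented under it one key for each argument. carry_out: Moves the arm, as the interface text tells. Its arguments: {"type":"object","properties":{"deltas":{"type":"array"}},"required":["deltas"]}

```bash
mkdir -p pics; ls; cat > h.py <<'E'
import numpy as np, cv2
from plant import ctrl
def ray(s,uv,z):
    K=np.array(s["camera_matrix"]);R=np.array(s["R"]);t=np.array(s["t"])
    d=R.T@np.linalg.solve(K,[uv[0],uv[1],1.]);c=-R.T@t
    return c+d*(z-c[2])/d[2]
def proj(s,X):
    p=np.array(s["camera_matrix"])@(np.array(s["R"])@np.array(X,float)+np.array(s["t"]));return p[:2]/p[2]
def save(s,n): cv2.imwrite("pics/"+n,np.ascontiguousarray(s["color"][:,:,::-1]))
E
python3 - <<'E'
from h import *
np.set_printoptions(precision=3,suppress=True)
a=ctrl.snapshot("scene");b=ctrl.snapshot("side")
cv2.imwrite("pics/a.png",np.vstack([a["color"],b["color"]])[:,:,::-1][:, :, :]) if 0 else (save(a,"scene.png"),save(b,"side.png"))
Z=dict(block_center=.011,jig_recess=.046,jig_grip=.086,board=0,round_glass=0,square_glass=0,strip_glass=0,spool=0,tape=0,flux=0,jig=.018)
for n,s in(("scene",a),("side",b)):
  for k,z in Z.items():
    for d in ctrl.spot_point(s,k)[:4]: print(n,k,round(d["p"],2),np.array(d["centre"]),ray(s,d["centre"],z)[:2])
print(ctrl.get_obs())
E
```

```text
pics
scene block_center 0.93 [135.4 320.5] [ 0.444 -0.331]
scene jig_recess 0.96 [314.9 249.1] [0.603 0.053]
scene jig_recess 0.55 [163.2 243.9] [ 0.338 -0.177]
scene jig_recess 0.53 [179.8 364.8] [ 0.613 -0.335]
scene jig_grip 0.84 [273.8 143.9] [0.286 0.236]
scene jig_grip 0.65 [135.5 238.4] [ 0.314 -0.227]
scene jig_grip 0.59 [308.8 220.4] [0.557 0.082]
scene round_glass 0.86 [180.4 367.2] [ 0.592 -0.327]
scene round_glass 0.58 [298.  346.1] [ 0.726 -0.134]
scene square_glass 0.68 [184.  285.5] [ 0.436 -0.201]
scene strip_glass 0.85 [234.  325.6] [ 0.597 -0.192]
scene spool 0.61 [256.  376.9] [ 0.714 -0.238]
scene tape 0.89 [397.7 173.3] [0.554 0.459]
scene flux 0.9 [301.8 344.8] [ 0.73  -0.127]
scene jig 0.94 [274.7 158.2] [0.269 0.253]
scene jig 0.78 [140.1 253.8] [ 0.299 -0.222]
scene jig 0.41 [252.3 375.4] [ 0.714 -0.247]
side block_center 0.61 [330.6 370.2] [ 0.448 -0.339]
side jig_recess 0.82 [200.5 191.9] [0.301 0.22 ]
side jig_recess 0.67 [241.3 315.5] [ 0.31  -0.186]
side jig_recess 0.59 [333.5 208.6] [0.622 0.042]
side jig_grip 0.96 [177.9 182.4] [0.248 0.231]
side jig_g
[... 348 characters left out ...]
[419.9 299.1] [ 0.712 -0.25 ]
side tape 0.89 [265.4 142.7] [0.557 0.446]
side flux 0.65 [396.  259.6] [ 0.719 -0.132]
side jig 0.93 [180.4 192.7] [0.248 0.266]
side jig 0.9 [231.4 345.7] [ 0.276 -0.23 ]
side jig 0.56 [300. 212.] [0.544 0.085]
{'clock': 1.2, 'joint_pos': array([ 80.563,  20.545,   0.681,   0.   , -70.138, -16.51 ]), 'qvel': array([ 0.047, -0.002,  0.03 ,  0.028, -0.015,  0.093]), 'tau': array([  0.001, -58.24 ,  29.33 ,   7.003,   0.012,  -0.   ]), 'tool_pos': array([0.295, 0.607, 0.227]), 'orientation': array([179.998,  -0.001, -25.947]), 'force': array([-0.014,  0.156,  0.088]), 'moment': array([-0.038,  0.053, -0.005]), 'gripper_force': 0.0, 'opening': 0.08752086429046393}
```

View pics/scene.png

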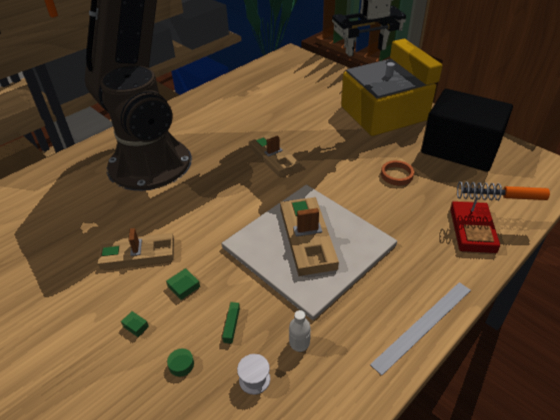

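View pics/side.png

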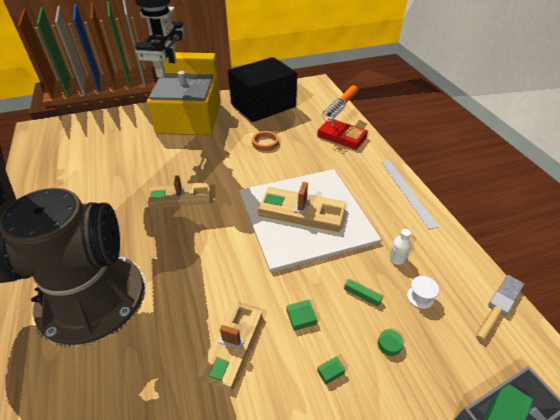

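```bash
cat >> h.py <<'E'
def yaw_mask(s,m,z):
    c,_=cv2.findContours(m.astype(np.uint8),cv2.RETR_EXTERNAL,cv2.CHAIN_APPROX_NONE)
    c=max(c,key=cv2.contourArea)[:,0]
    P=np.array([ray(s,p,z)[:2] for p in c])
    r=cv2.minAreaRect((P*1000).astype(np.float32)); b=cv2.boxPoints(r)
    e=max((b[1]-b[0],b[2]-b[1]),key=np.linalg.norm)
    return np.array(r[0])/1000,r[1],np.degrees(np.arctan2(e[1],e[0]))%180
E
python3 - <<'E'
from h import *
np.set_printoptions(precision=3,suppress=True)
a=ctrl.snapshot("scene");b=ctrl.snapshot("side")
for s in(a,b):
  for k,z in (("block_center",.02),("jig",.046),("board",.018)):
    for d in ctrl.silhouettes(s,k)[:4]: print(k,round(d["p"],2),np.array(d["centre"]),*yaw_mask(s,d["mask"],z))
A=a["color"][295:350,95:175];B=a["color"][180:285,240:360];C=b["color"][350:390,305:360]
f=lambda i:cv2.resize(i,(266,266),interpolation=cv2.INTER_CUBIC)
cv2.imwrite("pics/crop.png",np.hstack([f(A),f(B),f(C)])[:,:,::-1])
E
```

```text
block_center 0.56 [132.  320.7] [ 0.454 -0.338] (58.925228118896484, 38.186668395996094) 10.13542
jig 0.79 [274.9 153.6] [0.274 0.239] (98.79658508300781, 195.5303192138672) 159.00735
jig 0.76 [135.2 250. ] [ 0.296 -0.223] (169.81947326660156, 118.8331069946289) 52.791145
jig 0.57 [307.  238.3] [0.555 0.08 ] (98.33229064941406, 242.83042907714844) 145.7836
board 0.67 [294.4 256.1] [0.561 0.078] (309.1818542480469, 306.463623046875) 89.77111
board 0.61 [178.5 360.2] [ 0.592 -0.324] (49.49249267578125, 58.091766357421875) 164.88232
board 0.55 [300.1 331.4] [ 0.709 -0.113] (40.36894989013672, 94.13603210449219) 132.39893
board 0.41 [182.7 283.6] [ 0.441 -0.205] (59.80927658081055, 68.30997467041016) 178.5191
block_center 0.95 [330.5 371.7] [ 0.446 -0.341] (52.139442443847656, 38.000831604003906) 10.409822
block_center 0.3 [301.1 208.5] [0.564 0.118] (169.64686584472656, 233.68495178222656) 145.8913
jig 0.91 [227.9 345.1] [ 0.276 -0.236] (172.4245147705078, 78.26324462890625) 52.8831
jig 0.6 [181.  192.4] [0.246 0.247] (132.2891845703125, 164.2234649658203) 168.48105
jig 0.59 [301.3 208.2] [0.553 0.093] (163.624755859375, 221.3913116455078) 145.11295
board 0.59 [312.  229.6] [0.556 0.073] (315.9024963378906, 305.8346862792969) 89.50981
```

View pics/crop.png

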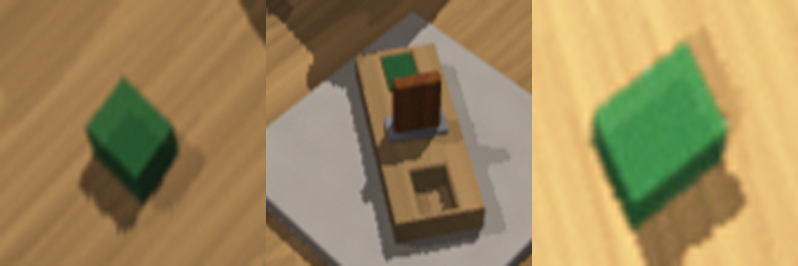

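Block candidates in the scene view are (135,323), a small rectangle; (183,284), the square; (231,322), the strip; (180,362), the disc; and the tray glass at side (510,400). I choose (135,323): the crop shows a flat rectangle of about 46x32 mm. Jig candidates are (308,235) on the board, and two smaller ones on the bench at (272,152) and (137,250). I choose the one on the board.

Emit:
carry_out:
  deltas:
    - [[0.885,0.68,0,0,1],[0.885,0.68,0,0,1],[0.885,0.68,0,0,1],[0.885,0.68,0,0,1],[0.885,0.68,0,0,1]]

```text
clock: 2.1
tool_pos: [0.3959, 0.404, 0.2271]
orientation: [-180.0, -0.0, -26.0]
force: [0.3, -0.2, 0.8]
opening: 0.0875
gripper_force: 0.0
```

Emit:
carry_out:
  deltas:
    - [[0.885,0.68,0,0,1],[0.885,0.68,0,0,1],[0.885,0.68,0,0,1],[0.885,0.68,0,0,1],[0.885,0.68,0,0,1]]

```text
clock: 2.6
tool_pos: [0.4955, 0.2044, 0.2269]
orientation: [-180.0, -0.0, -26.1]
force: [-0.0, -0.6, 0.6]
opening: 0.0874
gripper_force: 0.0
```

Emit:
carry_out:
  deltas:
    - [[0.48,0.98,0,0,1],[0.48,0.98,0,0,1],[0.48,0.98,0,0,1],[0.48,0.98,0,0,1],[0.48,0.98,0,0,1]]

```text
clock: 3.1
tool_pos: [0.4945, -0.0141, 0.2269]
orientation: [-180.0, -0.0, -26.1]
force: [1.5, 0.6, -0.4]
opening: 0.0876
gripper_force: 0.0
```

Emit:
carry_out:
  deltas:
    - [[0.3,0.965,0,-0.1,1],[0.3,0.965,0,-0.1,1],[0.3,0.965,0,-0.1,1],[0.3,0.965,0,-0.1,1],[0.3,0.965,0,-0.1,1]]

```text
clock: 3.6
tool_pos: [0.464, -0.2128, 0.2268]
orientation: [180.0, -0.0, 10.3]
force: [0.2, -0.1, 0.3]
opening: 0.0876
gripper_force: 0.0
```

Emit:
carry_out:
  deltas:
    - [[-0.19,0.56,0,0,1],[-0.19,0.56,0.2,0,1],[-0.19,0.56,0.3,0,1],[-0.19,0.56,0.3,0,1],[-0.19,0.56,0.3,0,1]]

```text
clock: 4.1
tool_pos: [0.4463, -0.328, 0.166]
orientation: [-180.0, 0.1, 10.0]
force: [0.3, 1.0, 0.9]
opening: 0.0879
gripper_force: 0.0
```

```bash
python3 - <<'E'
from h import *
np.set_printoptions(precision=3,suppress=True)
a=ctrl.snapshot("wrist");save(a,"w1.png");o=ctrl.get_obs();print(o["tool_pos"],o["orientation"],o["joint_pos"])
for d in ctrl.silhouettes(a,"block_center")[:3]: print(round(d["p"],2),np.array(d["centre"]),*yaw_mask(a,d["mask"],.022))
for d in ctrl.spot_point(a,"block_center")[:3]: print(round(d["p"],2),ray(a,d["centre"],.011))
E
```

```text
[ 0.447 -0.328  0.167] [179.967  -0.01   10.044] [-15.97   11.953 -19.55    0.03  -58.474 115.998]
0.95 [286.1 193.3] [ 0.452 -0.337] (48.21389389038086, 31.607542037963867) 7.9115334
0.97 [ 0.447 -0.344  0.011]
```

View pics/w1.png

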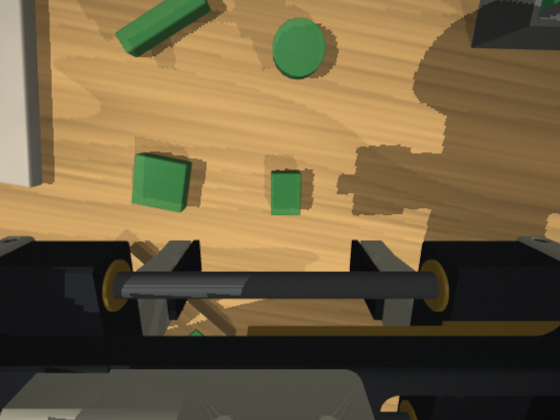

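The wrist view shows the block at (286,193), nearly square to the fingers. The other pieces are at (162,182), (299,48) and (163,25), clear of it.

```bash
cat >> h.py <<'E'
def top(s,name,z,dbg=0):
    d=ctrl.silhouettes(s,name)[0]; m=cv2.dilate(d["mask"].astype(np.uint8),np.ones((9,9)))
    h=cv2.cvtColor(np.ascontiguousarray(s["color"]),cv2.COLOR_RGB2HSV)
    g=(m>0)&(h[...,0]>45)&(h[...,0]<90)&(h[...,1]>90)
    v=h[...,2].astype(np.uint8)
    t,_=cv2.threshold(v[g].reshape(-1,1),0,255,cv2.THRESH_OTSU)
    q=g&(v>t); q=cv2.morphologyEx(q.astype(np.uint8),cv2.MORPH_OPEN,np.ones((3,3)))
    return yaw_mask(s,g,z),yaw_mask(s,q>0,z),t
E
python3 - <<'E'
from h import *
np.set_printoptions(precision=4,suppress=True)
a=ctrl.snapshot("wrist");o=ctrl.get_obs();print(o["tool_pos"],proj(a,o["tool_pos"]),-np.array(a["R"]).T@a["t"])
print(top(a,"block_center",.022))
for n in("scene","side"):
    b=ctrl.snapshot(n);print(n,top(b,"block_center",.022))
E
```

```text
[ 0.448  -0.3269  0.1681] [275.7122 256.3644] [ 0.5225 -0.3132  0.3267]
((array([ 0.4522, -0.3372]), (45.95634460449219, 31.067291259765625), np.float32(10.11428)), (array([ 0.4506, -0.3375]), (42.79505920410156, 30.9893741607666), np.float32(10.114265)), 97.0)
scene ((array([ 0.4568, -0.3386]), (56.03521728515625, 35.581871032714844), np.float32(10.162389)), (array([ 0.4503, -0.3371]), (43.744476318359375, 30.35605239868164), np.float32(10.162362)), 68.0)Traceback (most recent call last):
  File "<stdin>", line 6, in <module>
  File "h.py", line 18, in top
    d=ctrl.silhouettes(s,name)[0]; m=cv2.dilate(d["mask"].astype(np.uint8),np.ones((9,9)))
      ~~~~~~~~~~~~~~~~~~~~~~~~^^^
IndexError: list index out of range
```

Emit:
carry_out:
  deltas:
    - [[0.005,0.054,0.2,0,1],[0.005,0.054,0.4,0,1],[0.005,0.054,0.55,0,1],[0.005,0.054,0.55,0,1],[0.005,0.054,0.55,0,1]]

```text
clock: 5.05
tool_pos: [0.45, -0.338, 0.0571]
orientation: [180.0, 0.0, 10.1]
force: [-0.2, 0.5, 0.8]
opening: 0.0877
gripper_force: 0.0
```

```bash
python3 - <<'E'
from h import *
np.set_printoptions(precision=4,suppress=True)
for i in range(2):
    a=ctrl.snapshot("wrist");o=ctrl.get_obs();print(o["tool_pos"],o["orientation"],o["force"])
print(top(a,"block_center",.022))
E
```

```text
[ 0.4509 -0.3383  0.0581] [179.9292  -0.0713  10.1007] [ 0.7319 -0.5445 -0.2067]
[ 0.4511 -0.3384  0.0585] [179.9012  -0.1344  10.0947] [0.2993 0.2668 0.4099]
((array([ 0.4526, -0.3372]), (48.87485885620117, 31.115703582763672), np.float32(10.067466)), (array([ 0.4505, -0.3375]), (44.610931396484375, 31.034255981445312), np.float32(10.082597)), 101.0)
```

Emit:
carry_out:
  deltas:
    - [[0,0,0.15,0,1],[0,0,0.23,0,1],[0,0,0.23,0,1],[0,0,0.23,0,-1],[0,0,0.23,0,-1]]

```text
clock: 5.7
tool_pos: [0.4509, -0.3384, 0.0123]
orientation: [179.9, -0.1, 10.1]
force: [0.7, 0.3, -0.0]
opening: 0.0765
gripper_force: 0.0
```

Emit:
carry_out:
  deltas:
    - [[0,0,0,0,-1],[0,0,0,0,-1],[0,0,0,0,-1],[0,0,0,0,-1],[0,0,0,0,-1]]

```text
clock: 6.2
tool_pos: [0.4497, -0.338, 0.0106]
orientation: [180.0, 0.0, 10.1]
force: [0.5, -0.0, 0.1]
opening: 0.0373
gripper_force: 0.0
```

Emit:
carry_out:
  deltas:
    - [[0,0,0,0,-1],[0,0,0,0,-1],[0,0,0,0,-1]]

```text
clock: 6.5
tool_pos: [0.4497, -0.3379, 0.0105]
orientation: [-180.0, 0.0, 10.1]
force: [-0.1, -0.2, 0.3]
opening: 0.0318
gripper_force: 30.0
```

Emit:
carry_out:
  deltas:
    - [[0,0,-0.1,0,-1],[0,0,-0.35,0,-1],[0,0,-0.6,0,-1],[0,0,-0.8,0,-1],[0,0,-0.8,0,-1]]

```text
clock: 7.0
tool_pos: [0.4528, -0.3395, 0.1769]
orientation: [179.6, -0.5, 10.1]
force: [-0.3, -0.1, -1.5]
opening: 0.0322
gripper_force: 30.0
```

Emit:
carry_out:
  deltas:
    - [[0.42,-1.0,-0.15,0,-1],[0.42,-1.0,-0.15,0,-1],[0.42,-1.0,-0.15,0,-1],[0.42,-1.0,-0.15,0,-1],[0.42,-1.0,-0.15,0,-1]]

```text
clock: 7.5
tool_pos: [0.4982, -0.123, 0.2009]
orientation: [-180.0, -0.1, 10.2]
force: [0.6, -1.5, -0.3]
opening: 0.0319
gripper_force: 30.0
```

Emit:
carry_out:
  deltas:
    - [[0.42,-1.0,0,0.125,-1],[0.42,-1.0,0,0.125,-1],[0.42,-1.0,0,0.125,-1],[0.42,-1.0,0,0.125,-1],[0.42,-1.0,0,0.125,-1]]

```text
clock: 8.0
tool_pos: [0.5453, 0.088, 0.1999]
orientation: [180.0, 0.0, -30.5]
force: [0.4, -1.2, -0.7]
opening: 0.0316
gripper_force: 30.0
```

Emit:
carry_out:
  deltas:
    - [[0,0,0,0,-1],[0,0,0,0,-1],[0,0,0,0,-1]]

```text
clock: 8.3
tool_pos: [0.5448, 0.0846, 0.2]
orientation: [179.9, 0.0, -30.1]
force: [0.6, -0.0, -0.3]
opening: 0.0314
gripper_force: 30.0
```

```bash
python3 - <<'E'
from h import *
np.set_printoptions(precision=4,suppress=True)
a=ctrl.snapshot("wrist");save(a,"w2.png");o=ctrl.get_obs();print(o["tool_pos"],o["orientation"],o["joint_pos"],-np.array(a["R"]).T@a["t"])
for k,z in (("jig_recess",.046),("jig_grip",.086),("block_center",.19)):
  for d in ctrl.spot_point(a,k)[:3]: print(k,round(d["p"],2),d["centre"],ray(a,d["centre"],z))
for d in ctrl.silhouettes(a,"jig")[:2]: print(round(d["p"],2),*yaw_mask(a,d["mask"],.046))
E
```

```text
[0.5449 0.0844 0.2002] [179.966   0.028 -30.197] [ 29.153   10.0901 -17.2356  -0.0077 -62.7178  30.6535] [0.6109 0.0476 0.3585]
jig_recess 0.73 [550.2, 244.8] [ 0.3346 -0.1576  0.046 ]
jig_recess 0.7 [278.8, 120.5] [0.61   0.0438 0.046 ]
jig_grip 0.86 [274.1, 202.0] [0.5473 0.0857 0.086 ]
jig_grip 0.69 [271.2, 180.6] [0.5667 0.0776 0.086 ]
block_center 0.81 [276.4, 257.5] [0.5396 0.0881 0.19  ]
0.91 [0.57   0.0704] (92.31419372558594, 171.07638549804688) 145.48346
0.84 [ 0.3617 -0.1568] (51.69245529174805, 33.26288986206055) 52.16678
```

View pics/w2.png

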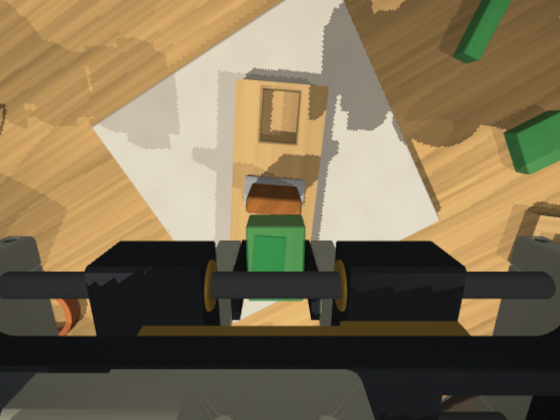

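```bash
python3 - <<'E'
from h import *
np.set_printoptions(precision=4,suppress=True)
a=ctrl.snapshot("wrist");o=ctrl.get_obs();p=o["tool_pos"];y=np.radians(o["orientation"][2]);print(p,o["orientation"])
g,q,t=top(a,"block_center",p[2]+.0115)
for r in(g,q):
    d=r[0]-p[:2];print(r,"tool xy",[d@[np.cos(y),np.sin(y)],d@[np.sin(y),-np.cos(y)]])
c=a["color"][60:220,200:360];cv2.imwrite("pics/c2.png",cv2.resize(c,(600,600),interpolation=cv2.INTER_CUBIC)[:,:,::-1])
for d in ctrl.silhouettes(a,"jig_recess")[:2]: print(round(d["p"],2),d["centre"],yaw_mask(a,d["mask"],.046))
E
```

```text
[0.5453 0.0846 0.2007] [-179.9847   -0.0068  -30.2528]
(array([0.5565, 0.0792]), (32.17939758300781, 32.71092987060547), np.float32(149.3948)) tool xy [np.float64(0.01235517432793024), np.float64(-0.0010071793686946909)]
(array([0.5539, 0.0808]), (31.056777954101562, 25.336105346679688), np.float32(59.776787)) tool xy [np.float64(0.009388192850975677), np.float64(-0.0010726855839414628)]
0.7 [277.7, 150.4] (array([0.5699, 0.0706]), (92.77967834472656, 170.0712890625), np.float32(145.24997))
0.64 [538.2, 223.6] (array([ 0.3626, -0.1559]), (51.328399658203125, 34.0939826965332), np.float32(55.352665))
```

View pics/c2.png

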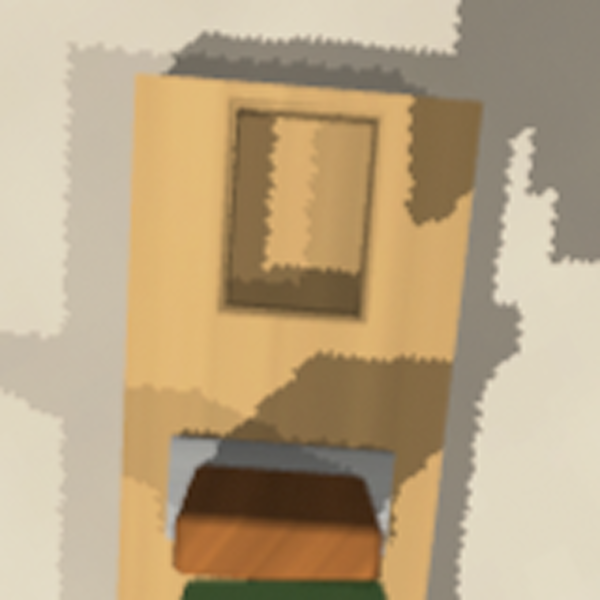

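```bash
python3 - <<'E'
from h import *
np.set_printoptions(precision=4,suppress=True)
a=ctrl.snapshot("wrist");o=ctrl.get_obs();p=o["tool_pos"];y=np.radians(o["orientation"][2])
P=lambda L:np.array([ray(a,(200+u/3.75,60+v/3.75),.046)[:2] for u,v in L])
for L in ([(235,105),(380,117),(362,318),(223,306)],[(230,97),(385,112),(365,322),(218,312)]):
    C=P(L);e=C[0]-C[3]+C[1]-C[2];print(C.mean(0),np.linalg.norm(C[0]-C[3]),np.linalg.norm(C[1]-C[2]),np.linalg.norm(C[0]-C[1]),np.degrees(np.arctan2(e[1],e[0])))
C=P([(135,75),(483,100),(122,500),(437,500)]);print("plate",np.linalg.norm(C[0]-C[1]),[np.degrees(np.arctan2(*(C[i]-C[i+2])[::-1])) for i in(0,1)])
n=(C[0]+C[1])/2; u=np.array([np.cos(np.radians(-34.6)),np.sin(np.radians(-34.6))]);print("recess from end",n-u*(.110-.078))
X=np.array([np.cos(y),np.sin(y),0]);Y=np.array([np.sin(y),-np.cos(y),0])
for dz in(-.0105,.0115):
  for dx in (-.023,.023): print(dz,dx,proj(a,p+X*dx+[0,0,dz]))
d=ctrl.silhouettes(a,"block_center")[0]["mask"];r=np.where(d[:,270:282].sum(1)>6)[0];print(r.min(),r.max())
print(a["color"][210:305:3,262].tolist())
E
```

```text
[0.613  0.0413] 0.05220429718657666 0.0524825180940338 0.038575727180082564 -34.43864667875563
[0.6131 0.0413] 0.05580692794911426 0.054841871217341166 0.04122105810127854 -34.49936372852063
plate 0.09200040528866901 [np.float64(-34.24182689645475), np.float64(-34.4058132791154)]
recess from end [0.613  0.0413]
-0.0105 -0.023 [276.824  280.9976]
-0.0105 0.023 [276.9464 212.9383]
0.0115 -0.023 [276.9945 300.9287]
0.0115 0.023 [277.1474 225.2742]
215 271
[[166, 104, 52], [167, 110, 60], [57, 77, 44], [58, 78, 45], [57, 77, 46], [60, 83, 49], [83, 143, 81], [89, 153, 87], [86, 149, 83], [55, 137, 72], [59, 143, 77], [56, 143, 77], [56, 143, 77], [57, 144, 77], [56, 143, 77], [56, 143, 77], [57, 143, 77], [56, 143, 77], [57, 143, 77], [57, 143, 76], [57, 143, 76], [36, 37, 37], [42, 43, 42], [45, 47, 46], [47, 48, 47], [48, 49, 48], [47, 48, 48], [47, 48, 48], [45, 46, 46], [42, 43, 43], [111, 163, 112], [228, 219, 199]]
```

Emit:
carry_out:
  deltas:
    - [[0.406,0.021,0,0.0117,-1],[0.406,0.021,0,0.0117,-1],[0.406,0.021,0.2,0.0117,-1],[0.406,0.021,0.45,0.0117,-1],[0.406,0.021,0.6,0.0117,-1]]

```text
clock: 9.3
tool_pos: [0.6117, 0.04, 0.0771]
orientation: [179.9, 0.1, -34.5]
force: [0.5, -1.0, -1.9]
opening: 0.0317
gripper_force: 30.0
```

Emit:
carry_out:
  deltas:
    - [[0,0,0,0,-1],[0,0,0,0,-1],[0,0,0,0,-1]]

```text
clock: 9.6
tool_pos: [0.615, 0.0413, 0.0829]
orientation: [-179.9, -0.1, -34.4]
force: [0.3, -0.4, -0.4]
opening: 0.032
gripper_force: 30.0
```

```bash
python3 - <<'E'
from h import *
np.set_printoptions(precision=4,suppress=True)
o=ctrl.get_obs();print(o["tool_pos"],o["orientation"],o["force"],o["joint_pos"])
S=[ctrl.snapshot(n) for n in("wrist","scene","side")];o=ctrl.get_obs();print(o["tool_pos"])
I=[]
for s in S:
    c=np.rint(proj(s,[.613,.041,.055])).astype(int);w=(80 if s is S[0] else 40)
    u0=max(c[0]-w,0);v0=max(c[1]-w,0);print(u0,v0)
    I.append(cv2.resize(s["color"][v0:v0+2*w,u0:u0+2*w],(266,266),interpolation=cv2.INTER_CUBIC))
cv2.imwrite("pics/hov.png",np.hstack(I)[:,:,::-1])
E
```

```text
[0.615  0.0413 0.0829] [-179.8514   -0.1402  -34.3864] [ 0.2969 -0.44   -0.4471] [ 21.9912  22.1495 -17.3943   0.0448 -50.2549  33.594 ]
[0.6145 0.0412 0.0826]
199 160
275 212
291 167
```

View pics/hov.png

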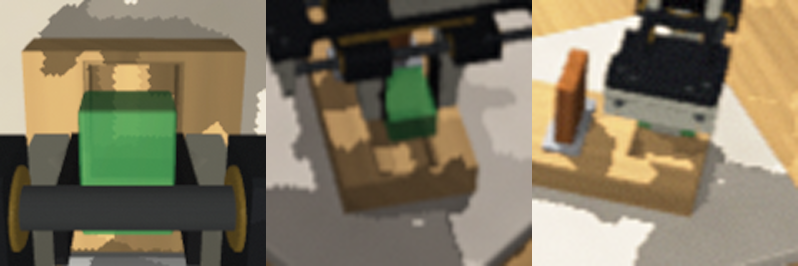

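```bash
python3 - <<'E'
from h import *
np.set_printoptions(precision=4,suppress=True)
for i in range(2):
    a=ctrl.snapshot("wrist");o=ctrl.get_obs();p=o["tool_pos"];y=np.radians(o["orientation"][2]);print(p,o["orientation"])
R=np.array([[np.cos(y),np.sin(y)],[np.sin(y),-np.cos(y)]])
for n,L,z in(("pocket far",[(86,63),(183,66)],.046),("plate end",[(25,51),(246,51)],.046),("blk bot",[(81,92),(174,92)],p[2]-.0105),("blk top",[(80,110),(175,110)],p[2]+.0115)):
    Q=np.array([R@(ray(a,(199+u/1.6625,160+v/1.6625),z)[:2]-p[:2]) for u,v in L]);print(n,Q.round(4).tolist(),Q.mean(0))
c=a["color"][185:245,235:320];cv2.imwrite("pics/z.png",cv2.resize(c,(800,565),interpolation=cv2.INTER_CUBIC)[:,:,::-1])
E
```

```text
[0.6143 0.0412 0.0823] [-179.8651   -0.0986  -34.4084]
[0.614  0.0411 0.082 ] [-179.8939   -0.0744  -34.412 ]
pocket far [[0.0258, -0.0182], [0.0246, 0.0217]] [0.0252 0.0017]
plate end [[0.0309, -0.0431], [0.0309, 0.0472]] [0.0309 0.0021]
blk bot [[0.0214, -0.018], [0.0215, 0.0158]] [ 0.0214 -0.0011]
blk top [[0.0224, -0.0163], [0.0224, 0.0141]] [ 0.0224 -0.0011]
```

View pics/z.png

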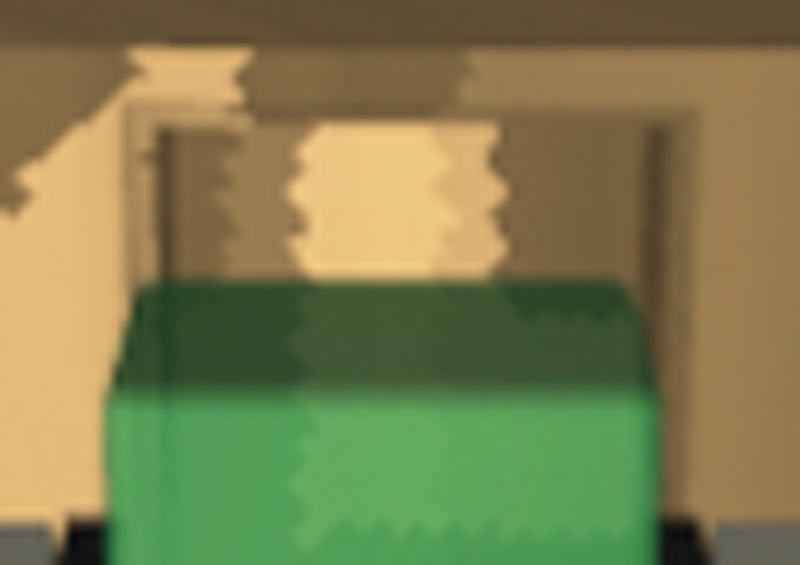

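Emit:
carry_out:
  deltas:
    - [[0,0.01,0,0,-1],[0,0.01,0.03,0,-1],[0,0.01,0.06,0,-1],[0,0.01,0.09,0,-1],[0,0.01,0.11,0,-1]]

```text
clock: 10.35
tool_pos: [0.6118, 0.039, 0.0574]
orientation: [179.9, 0.0, -34.4]
force: [-1.2, 1.1, -1.1]
opening: 0.0319
gripper_force: 30.0
```

Emit:
carry_out:
  deltas:
    - [[0,0,0.0,0,-1],[0,0,0.02,0,-1],[0,0,0.03,0,-1],[0,0,0.04,0,-1],[0,0,0.04,0,-1]]

```text
clock: 10.85
tool_pos: [0.6121, 0.0391, 0.0503]
orientation: [180.0, 0.0, -34.4]
force: [0.1, -0.3, -1.1]
opening: 0.0317
gripper_force: 30.0
```

Emit:
carry_out:
  deltas:
    - [[0,0,0,0,-1],[0,0,0,0,-1],[0,0,0,0,-1],[0,0,0,0,-1]]

```text
clock: 11.25
tool_pos: [0.6123, 0.0391, 0.0507]
orientation: [-180.0, -0.0, -34.4]
force: [-0.8, 0.1, -1.1]
opening: 0.0315
gripper_force: 30.0
```

Emit:
carry_out:
  deltas:
    - [[0,0,0,0,0.2],[0,0,0,0,0.2],[0,0,0,0,0.2],[0,0,0,0,0.2]]

```text
clock: 11.65
tool_pos: [0.6123, 0.0392, 0.0507]
orientation: [-180.0, -0.0, -34.4]
force: [0.4, -0.1, -0.5]
opening: 0.0521
gripper_force: 0.0
```

Emit:
carry_out:
  deltas:
    - [[0,0,-0.1,0,0.2],[0,0,-0.25,0,0.2],[0,0,-0.35,0,-0.2],[0,0,-0.35,0,-1],[0,0,-0.35,0,-1]]

```text
clock: 12.15
tool_pos: [0.6123, 0.0393, 0.1209]
orientation: [-179.9, -0.0, -34.4]
force: [-0.5, -0.1, -1.2]
opening: 0.0341
gripper_force: 0.0
```

Emit:
carry_out:
  deltas:
    - [[0,0,0,0,-1],[0,0,0,0,-1],[0,0,0,0,-1],[0,0,0,0,-1]]

```text
clock: 12.55
tool_pos: [0.612, 0.0391, 0.12]
orientation: [180.0, 0.0, -34.4]
force: [0.2, -0.4, -0.1]
opening: 0.0034
gripper_force: 0.0
```

```bash
python3 - <<'E'
from h import *
np.set_printoptions(precision=4,suppress=True)
a=ctrl.snapshot("wrist");o=ctrl.get_obs();p=o["tool_pos"];print(p,o["orientation"],o["force"],o["opening"])
print(proj(a,[.6121,.0391,.046]))
c=a["color"][90:290,180:380];b=ctrl.snapshot("side")["color"][170:240,250:360]
cv2.imwrite("pics/in.png",np.hstack([cv2.resize(c,(400,400),interpolation=cv2.INTER_CUBIC),cv2.resize(b,(400,400),interpolation=cv2.INTER_CUBIC)])[:,:,::-1])
E
```

```text
[0.6121 0.0391 0.1202] [179.9665   0.022  -34.4246] [ 0.3022  0.4719 -0.1543] 0.0016390728869069924
[276.5178 216.4456]
```

View pics/in.png

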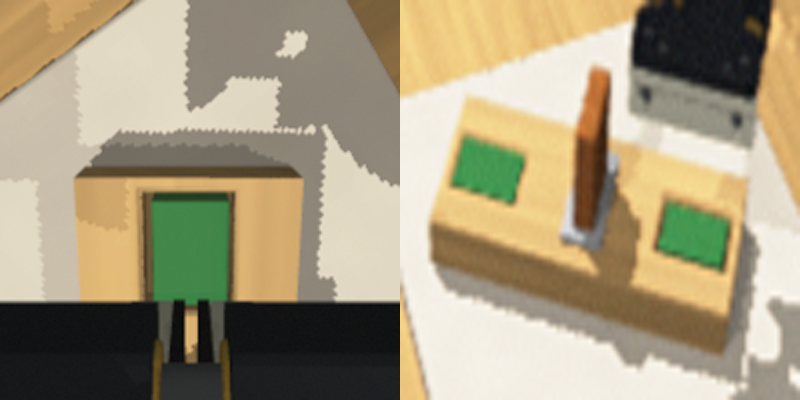

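The block sits in the pocket and looks level in both views. Now I press it down.

Emit:
carry_out:
  deltas:
    - [[0,0,0.15,0,-1],[0,0,0.28,0,-1],[0,0,0.34,0,-1],[0,0,0.34,0,-1],[0,0,0.34,0,-1]]

```text
clock: 13.15
tool_pos: [0.6128, 0.0392, 0.0532]
orientation: [-180.0, -0.0, -34.4]
force: [0.3, 0.1, 0.9]
opening: 0.0009
gripper_force: 0.0
```

Emit:
carry_out:
  deltas:
    - [[0,0,0.01,0,-1],[0,0,0.02,0,-1],[0,0,0.03,0,-1],[0,0,0.035,0,-1],[0,0,0.035,0,-1]]

```text
clock: 13.65
tool_pos: [0.6124, 0.0392, 0.0463]
orientation: [-180.0, -0.0, -34.4]
force: [-2.5, 0.4, 5.9]
opening: 0.0005
gripper_force: 2.7
```

Emit:
carry_out:
  deltas:
    - [[0,0,0.005,0,-1],[0,0,0.01,0,-1],[0,0,0.01,0,-1],[0,0,0.01,0,-1],[0,0,0.01,0,-1]]

```text
clock: 14.15
tool_pos: [0.6125, 0.0392, 0.0462]
orientation: [-180.0, -0.1, -34.4]
force: [-7.7, 1.6, 19.5]
opening: 0.0
gripper_force: 10.2
```

Emit:
carry_out:
  deltas:
    - [[0,0,-0.2,0,-1],[0,0,-0.4,0,-1],[0,0,-0.6,0,1],[0,0,-0.79,0,1],[0,0,-0.79,0,1]]

```text
clock: 14.65
tool_pos: [0.6153, 0.0396, 0.2082]
orientation: [-179.6, -0.4, -34.4]
force: [-0.6, 0.5, 0.3]
opening: 0.0195
gripper_force: 0.0
```

Emit:
carry_out:
  deltas:
    - [[-0.39,0,0,0.115,1],[-0.39,0,0,0.115,1],[-0.39,0,0,0.115,1],[-0.39,0,0,0.115,1],[-0.39,0,0,0.115,1]]

```text
clock: 15.15
tool_pos: [0.5477, 0.0835, 0.2018]
orientation: [-180.0, 0.0, -76.1]
force: [0.2, 0.8, -0.1]
opening: 0.0585
gripper_force: 0.0
```

Emit:
carry_out:
  deltas:
    - [[0,0,0,0.115,1],[0,0,0,0.115,1],[0,0,0,0.115,1],[0,0,0,0.115,1],[0,0,0,0.115,1]]

```text
clock: 15.65
tool_pos: [0.5478, 0.0832, 0.2014]
orientation: [180.0, 0.0, -117.6]
force: [-0.4, -0.2, 0.6]
opening: 0.0874
gripper_force: 0.0
```

```bash
python3 - <<'E'
from h import *
np.set_printoptions(precision=4,suppress=True)
a=ctrl.snapshot("wrist");o=ctrl.get_obs();p=o["tool_pos"];print(p,o["orientation"],o["joint_pos"],o["opening"])
for s in (a,ctrl.snapshot("scene"),ctrl.snapshot("side")):
  for k,z in (("jig_grip",.086),("jig_recess",.046),("block_center",.035)):
    for d in ctrl.spot_point(s,k)[:3]:
      X=ray(s,d["centre"],z)[:2]
      if np.linalg.norm(X-[.57,.07])<.08: print(k,round(d["p"],2),X)
E
```

```text
[0.5478 0.0832 0.2014] [ 179.9962    0.0059 -117.9442] [ 28.8831  10.2598 -16.8522  -0.0072 -62.885  -56.824 ] 0.08739564105756177
jig_grip 0.78 [0.5498 0.0866]
jig_recess 0.75 [0.6165 0.0448]
block_center 0.79 [0.6148 0.044 ]
jig_grip 0.88 [0.5518 0.0846]
jig_recess 0.87 [0.6133 0.0398]
block_center 0.48 [0.607  0.0442]
jig_grip 0.64 [0.5404 0.0825]
jig_recess 0.88 [0.6103 0.0534]
block_center 0.53 [0.6127 0.0322]
```

Emit:
carry_out:
  deltas:
    - [[0,0,0.05,0.018,1],[0,0,0.2,0.018,1],[0,0,0.4,0.018,1],[0,0,0.6,0.018,1],[0,0,0.67,0.018,1]]

```text
clock: 16.75
tool_pos: [0.5456, 0.0822, 0.0638]
orientation: [179.8, -0.2, -123.7]
force: [0.2, -0.4, 1.0]
opening: 0.0873
gripper_force: 0.0
```

Emit:
carry_out:
  deltas:
    - [[0,0,0,0,1],[0,0,0,0,1],[0,0,0,0,-0.3],[0,0,0,0,-0.5],[0,0,0,0,-1]]

```text
clock: 17.25
tool_pos: [0.5485, 0.0835, 0.0686]
orientation: [-179.9, 0.1, -123.7]
force: [0.1, 1.3, 0.9]
opening: 0.0687
gripper_force: 0.0
```

Emit:
carry_out:
  deltas:
    - [[0,0,0,0,-1],[0,0,0,0,-1],[0,0,0,0,-1],[0,0,0,0,-1],[0,0,0,0,-1]]

```text
clock: 17.75
tool_pos: [0.5479, 0.0832, 0.0675]
orientation: [180.0, -0.0, -123.7]
force: [0.9, -0.2, -0.3]
opening: 0.0292
gripper_force: 0.0
```

Emit:
carry_out:
  deltas:
    - [[0,0,0,0,-1],[0,0,0,0,-1],[0,0,0,0,-1],[0,0,0,0,-1],[0,0,0,0,-1]]

```text
clock: 18.25
tool_pos: [0.5477, 0.0832, 0.0675]
orientation: [180.0, -0.0, -123.7]
force: [-1.8, 1.8, 0.8]
opening: 0.0157
gripper_force: 29.9
```

Gripped, with a 15.7 mm opening on the 16 mm tab. I'll lift gently, about 10 cm.

Emit:
carry_out:
  deltas:
    - [[0,0,-0.01,0,-1],[0,0,-0.03,0,-1],[0,0,-0.06,0,-1],[0,0,-0.1,0,-1],[0,0,-0.15,0,-1]]

```text
clock: 18.75
tool_pos: [0.5478, 0.0831, 0.0981]
orientation: [180.0, -0.0, -123.7]
force: [0.1, -0.1, -6.5]
opening: 0.0161
gripper_force: 29.9
```

Emit:
carry_out:
  deltas:
    - [[0,0,-0.06,0,-1],[0,0,-0.13,0,-1],[0,0,-0.2,0,-1],[0,0,-0.26,0,-1],[0,0,-0.3,0,-1]]

```text
clock: 19.25
tool_pos: [0.5483, 0.0834, 0.1593]
orientation: [-179.9, 0.1, -123.7]
force: [0.9, -0.1, -6.0]
opening: 0.0161
gripper_force: 29.9
```

Emit:
carry_out:
  deltas:
    - [[0,0,-0.03,0,-1],[0,0,-0.05,0,-1],[0,0,-0.06,0,-1],[0,0,-0.06,0,-1],[0,0,-0.06,0,-1]]

```text
clock: 19.75
tool_pos: [0.5476, 0.0831, 0.1691]
orientation: [180.0, -0.0, -123.7]
force: [0.1, -0.4, -5.2]
opening: 0.0158
gripper_force: 29.9
```

Emit:
carry_out:
  deltas:
    - [[0,0,0,0,-1],[0,0,0,0,-1],[0,0,0,0,-1],[0,0,0,0,-1],[0,0,0,0,-1]]

```text
clock: 20.25
tool_pos: [0.5479, 0.0832, 0.1695]
orientation: [180.0, -0.0, -123.7]
force: [-0.1, -0.5, -5.7]
opening: 0.0161
gripper_force: 29.9
```

```bash
python3 - <<'E'
from h import *
a=ctrl.snapshot("scene");b=ctrl.snapshot("side");o=ctrl.get_obs();print(o["tool_pos"],o["orientation"],o["force"],o["moment"],o["opening"],o["gripper_force"])
cv2.imwrite("pics/up.png",cv2.resize(np.hstack([a["color"][120:290,220:390],b["color"][110:280,220:390]]),(800,400),interpolation=cv2.INTER_CUBIC)[:,:,::-1])
E
```

```text
[0.54793096 0.08320844 0.16958166] [-1.79996108e+02  8.19992969e-04 -1.23702198e+02] [-0.14143557 -0.32294891 -5.75427236] [ 0.08407028 -0.05751359  0.02841175] 0.015926950148668025 29.936228692531586
```

View pics/up.png

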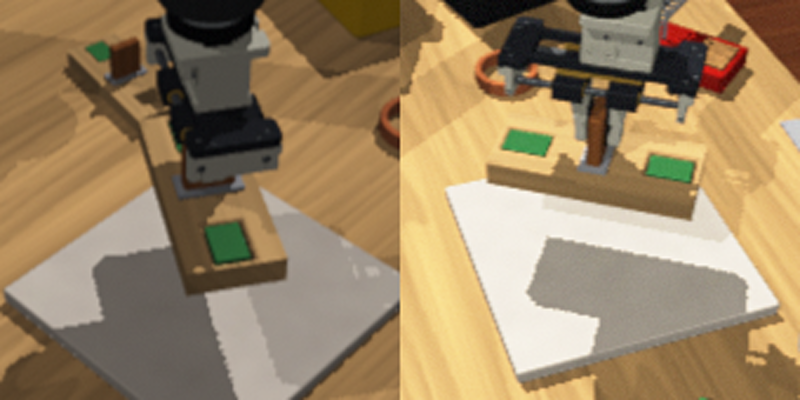

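The jig hangs level above the board, glass flush in its pocket. I'll hold it still for 2.5 s more.

Emit:
carry_out:
  deltas:
    - [[0,0,0,0,-1],[0,0,0,0,-1],[0,0,0,0,-1],[0,0,0,0,-1],[0,0,0,0,-1]]

```text
clock: 20.85
tool_pos: [0.5479, 0.0832, 0.1695]
orientation: [-180.0, -0.0, -123.7]
force: [-0.1, 0.3, -5.3]
opening: 0.0156
gripper_force: 29.9
```

Emit:
carry_out:
  deltas:
    - [[0,0,0,0,-1],[0,0,0,0,-1],[0,0,0,0,-1],[0,0,0,0,-1],[0,0,0,0,-1]]

```text
clock: 21.35
tool_pos: [0.5479, 0.0832, 0.1696]
orientation: [180.0, -0.0, -123.7]
force: [0.5, -0.6, -6.3]
opening: 0.0159
gripper_force: 29.9
```

Emit:
carry_out:
  deltas:
    - [[0,0,0,0,-1],[0,0,0,0,-1],[0,0,0,0,-1],[0,0,0,0,-1],[0,0,0,0,-1]]

```text
clock: 21.85
tool_pos: [0.5479, 0.0832, 0.1696]
orientation: [180.0, 0.0, -123.7]
force: [-1.6, -0.3, -5.4]
opening: 0.0157
gripper_force: 29.9
```

Emit:
carry_out:
  deltas:
    - [[0,0,0,0,-1],[0,0,0,0,-1],[0,0,0,0,-1],[0,0,0,0,-1],[0,0,0,0,-1]]

```text
clock: 22.35
tool_pos: [0.5479, 0.0832, 0.1696]
orientation: [180.0, -0.0, -123.7]
force: [0.0, -0.6, -5.3]
opening: 0.0158
gripper_force: 29.9
```

Emit:
carry_out:
  deltas:
    - [[0,0,0,0,-1],[0,0,0,0,-1],[0,0,0,0,-1],[0,0,0,0,-1],[0,0,0,0,-1]]

```text
clock: 22.85
tool_pos: [0.5479, 0.0832, 0.1696]
orientation: [-180.0, 0.0, -123.7]
force: [-0.4, -0.2, -5.5]
opening: 0.0157
gripper_force: 29.9
```

```bash
python3 -c "
from plant import ctrl
o=ctrl.get_obs();print(o['clock'],o['tool_pos'],o['force'],o['gripper_force']);print(ctrl.close_job())"
```

```text
22.85 [0.54791694 0.08323786 0.16957311] [-0.40172604 -0.19728878 -5.46385712] 29.936261773109436
the job is handed in; nothing more can be done
None
```

The glass block is pressed flush into the pocket, and the jig was held by its handle, level and still, about 10 cm above the board when I handed the job in at 22.85 s; no verdict came back.

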